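# Demould a bobbin from a sloping mould and stand it on the spindle

### The arm

A 7-joint arm with a two-finger parallel gripper is mounted at the origin on a cart in front of the work surface, level with it; the furniture and walls round the work are solid. World frame = base frame: x ahead of the robot, y to its left, z up, the work surface at z = 0. Lengths are in m, angles in rad, forces in N, time in s.
With the tool pointing down it reaches from about 0.4 to 0.85 m from the base axis. Payload 4.5 kg.
Tool frame: the origin (TCP) lies at the very end of the fingers, on their centre line; the grasp point (between the pads) lies 19 mm behind it (grip_point_offset is the distance from the TCP to the grasp point, in m); z points along the fingers, y is the line along which they close (so a half turn about z gives the same grasp; the last joint's range is limited). The gripper opens to 88 mm and grips with 3 to 60 N. Pads are 18 mm wide; open, the fingers measure 123 mm over their backs; the gripper's body (75 mm by 187 mm) begins 45 mm behind the grasp point.
Start: joints at [1.259, 0.689, -0.195, 1.565, 0.157, 0.902, -0.215], TCP at [0.212, -0.588, 0.203] pointing down, gripper open.
Joint ranges: [-3.01, 3.01], [-0.46, 2.08], [-1.47, 1.51], [0.13, 2.56], [-1, 4.14], [0.04, 2.09], [-2.66, 2.66]. Speed limits (rad/s): [2.57, 2.57, 3.14, 3.14, 3.14, 3.14, 3.14].

### API

Orientations are given as a unit quaternion [x, y, z, w].
In Python, from plant import get_state, snapshot, camera_params, finish_job, grip_point_offset gives the robot as it stands.
- The arm moves only by the shell command python3 -m handwheel 'ROWS' [FORCE]. ROWS is a JSON list of rows, 1 to 10 of them, each an object with the fields finger_gap (the opening from 0.0 (shut) to 1.0 (fully open)), sx, sy, sz (the shift in shares of 0.75 m (1.0 is 0.75 m)), wx, wy, wz (a rotation vector in fractions of the full range, 1 being 180 degrees); a field left out counts as zero (the opening has to be given); each row is the pose to reach, as a shift and turn from the pose commanded when the command began, along the tool's axes at that moment; what a row does not reach only later rows make up. A row lasts 1/10 s, in which the tool goes at most 0.05 m and 0.15 rad, less where a joint would pass 70% of its speed; a pose out of reach is approached as far as the arm can. The fingers move at their own pace and stop on an object; FORCE is the grip in N (left out, the last holds). Time passes only in rows, so rows that do not move let the fingers close. It prints the time, the measured TCP pose, the force, the opening and the grip force at its end. No shift or turn number may pass 1 either way. Input that does not fit is refused with a message, and nothing moves.
- get_state(): the state, without advancing time (a new reading comes with each control period).
- snapshot(name): name is "side" or "top"; returns (picture, depth): 480x640x3 uint8, red, green, blue; 480x640 float32, m along the optical axis (not along the pixel's ray), 0 where there is no reading.
- camera_params(name): a dict with "fx", "fy", "cx", "cy" (pixels), "k1" (the pictures are not rectified: a ray, as slopes to the right and down, at radius r is drawn at 1 + k1 r^2 times it, then the intrinsics apply), "rvec" (rotation vector, rad) and "tvec" (3), from world to camera coordinates, as OpenCV has them. Camera axes: x right, y down, z forward; pixel columns grow to the right and rows downward; lengths in m; the calibration is good to about 2 mm. A picture is of the moment at which its call begins. camera_params takes no time and is no camera call.
- finish_job(): hands the job in; it is judged then, once.
The state is a dict: "clock": time; "q": joint angles; "qd": joint speeds; "joint_torque": joint torques, N m; "tool_pos": TCP position; "eef_rot": TCP orientation; "contact_force": force on the tool from outside, world axes, zero at the start; "moment": the same for the moment, N m; "opening": opening from 0.0 (shut) to 1.0 (fully open); "finger_force": force on a finger pad.
Only numpy, scipy, OpenCV 4.12 (cv2) and the standard library are available. Lean on these libraries where they do the work, as an engineer would, in place of code of your own. Each camera call takes 0.05 s, during which the arm holds its last target. There are 200 camera calls.

### The job

Draw the moulded white bobbin straight out of the cavity of the sloping mould, turn it upright with its narrow round boss uppermost, and lower it over the upright spindle of the round stand until it sits fully down on the collar, then let go. Lower it all the way rather than letting it drop, and do not shove the mould or the stand about or disturb the beaker and the vials.

Things in the scene. Friction and masses are not known exactly. Their poses are not given: they have to be found in the camera images.
- bobbin: White plastic bobbin, 0.04 to 0.085 kg, 68 mm long, round about its z axis. Origin: centre of the barrel's lower end, z towards the boss. Barrel z 0 to 40 mm, diameter 36 mm widening to 40; flange 40 to 46 mm, diameter 60; boss (to grip) 46 to 68 mm, diameter 26. Bore 17 mm, right through. At first the barrel is in the mould's cavity and only flange and boss stand out, leaning 25 degrees.
- mould: Steel block 100x100x46 mm on a grey base plate 136 x 120 mm (x, y); loose on rubber feet, 2.6 kg. Origin: centre of the base on the table, z up. Its upper face slopes 25 degrees towards its own -x (roughly the robot): the face's outward normal is (-0.423, 0, 0.906) in this frame. Highest edge 96 mm above the table.
- mould_mouth (a point): Centre of the cavity's mouth in the sloping face, at (-9, 0, 75) mm in the mould's frame. Cavity: round, 43 mm wide, 40 mm deep, square to the face; a core pin 11 mm thick in its middle, top 10 mm below the face, stands in the bobbin's bore. The bobbin's flange rests on the face, its barrel has 1.5 mm play at the mouth: it comes out along the face's normal, clear after 40 mm.
- spindle_stand: Round steel stand, loose, 1.2 kg: base disc 90 mm in diameter, 12 mm high; on it a collar 32 mm in diameter up to 20 mm above the table, and an upright spindle 11 mm in diameter up to 63 mm, then tapering to 4 mm at its tip at 75 mm. Origin: centre of the base on the table, z up.
- spindle_seat (a point): Centre of the collar's top, 20 mm above the table, on the spindle's axis: where the bobbin's lower end comes to rest.
- spindle_tip (a point): Tip of the spindle, 75 mm above the table.
- beaker: Small glass beaker, loose, 46 mm in diameter, 58 mm tall, standing between mould and stand; origin at the centre of its underside, z up. Bystander.
- vial_dark: Glass vial with dark cap, loose, 23 mm in diameter, 56 mm tall, between mould and stand and farther back; origin at the centre of its underside, z up. Bystander.
- vial_white: Glass vial with white cap, loose, 27 mm in diameter, 65 mm tall, near the left edge of the table; origin at the centre of its underside, z up. Bystander.

How it is judged:
On the way, in this order (a step that is already met when the one before it is completed fails the run):
1. the bobbin is held in the fingers, lifted wholly clear of the mould's cavity (its lower end more than 77 mm above the table) (height (world z) of bobbin above 0.077 m and contact force between the fingers and bobbin above 1 N and contact force between mould and bobbin below 0.01 N), for 0.1 s.
2. the bobbin, held in the fingers, is upright round the spindle with the spindle's tip in its bore (horizontal distance between bobbin and spindle_seat below 0.01 m and z of bobbin in the frame of spindle_stand below 0.072 m and angle between bobbin's own z axis and vertical below 0.3 rad and contact force between the fingers and bobbin above 1 N), for 0.05 s.
At the end, for the whole second after the job is handed in: The bobbin stands on the spindle, boss up, within 6 mm of its axis and about 5 degrees of upright, its lower end on the collar (within 3.5 mm), released and at rest; the stand is upright (horizontal distance between bobbin and spindle_seat below 0.006 m and z of bobbin in the frame of spindle_stand between 0.016 and 0.0235 m and angle between bobbin's own z axis and vertical below 0.08 rad and linear speed of bobbin below 0.02 m/s and contact force between the fingers and bobbin below 0.01 N and angle between spindle_stand's own z axis and vertical below 0.05 rad); the robot touches nothing.
It fails at once if the bobbin is dropped down the spindle (faster than 0.45 m/s while the spindle is in its bore) (horizontal distance between bobbin and spindle_seat below 0.012 m and z of bobbin in the frame of spindle_stand below 0.07 m and linear speed of bobbin above 0.45 m/s).
It fails at once if the mould is shoved more than 30 mm or tipped (distance of mould from where it was at the start of the episode above 0.03 m or angle between mould's own z axis and vertical above 0.15 rad).
It fails at once if the stand is shoved more than 30 mm or tipped (distance of spindle_stand from where it was at the start of the episode above 0.03 m or angle between spindle_stand's own z axis and vertical above 0.15 rad).
It fails at once if the beaker or a vial is moved more than 30 mm or knocked over (distance of any of beaker, vial_dark, vial_white from where it was at the start of the episode above 0.03 m or angle between any of beaker, vial_dark, vial_white's own z axis and vertical above 0.3 rad).
It also fails if it takes over 46 s, if anything falls off the work surface, if the arm or the gripper's body presses on something with over 40 N, if the wrist force passes 120 N, or if a joint passes its speed limit or range.

## Working session

There is one attempt and no reset: what is moved stays moved. The work goes in short steps, Python scripts to look and compute and a shell command to move; the robot and the scene stay as the last step left them, time stands still between calls to the robot, and variables do not carry over. Pictures are saved under pics/ and viewed, at most 10 in all, crops included, and the job is handed in when it is done.

```bash
mkdir -p pics; ls
python3 - <<'E'
from plant import *
import cv2,numpy as np
print(get_state()); print(grip_point_offset)
for n in("side","top"):
    p,d=snapshot(n); cv2.imwrite(f"pics/{n}0.png",p[:,:,::-1]); np.savez(f"{n}0.npz",p=p,d=d); print(n,camera_params(n),(d>0).mean())
E
```

```text
pics
{'clock': 0.0, 'q': array([ 1.25878294,  0.68997157, -0.19450923,  1.5663629 ,  0.15729711,
        0.90251674, -0.21507965]), 'qd': array([ 0.00031783, -0.00024048,  0.00078128, -0.00049642,  0.00163671,
       -0.00066474, -0.00073225]), 'joint_torque': array([-9.27021574e-04, -5.27566516e+01, -1.26711555e+00, -1.53425395e+01,
       -5.25611266e-02,  6.66564389e-03,  1.89921689e-04]), 'tool_pos': array([ 0.21155321, -0.58734637,  0.20211271]), 'eef_rot': array([ 9.85079671e-01,  1.72096396e-01, -2.29705849e-04, -9.04890392e-04]), 'contact_force': array([-0.69067492, -0.32842436, -0.64626434]), 'moment': array([-0.05836895,  0.01116528,  0.05852884]), 'finger_force': 0.0, 'opening': 0.9984846682767625}
0.0187
side {'fx': 622.4407620068473, 'fy': 622.4407620068473, 'cx': 317.1167615959796, 'cy': 241.5950780536237, 'k1': 0.05080854694799112, 'rvec': array([ 2.20616072, -0.05208544,  0.04719861]), 'tvec': array([-0.51086488,  0.11587923,  1.26310304])} 0.9958919270833333
top {'fx': 601.7219755116666, 'fy': 601.7219755116666, 'cx': 325.45693309923297, 'cy': 242.3218914789034, 'k1': 7.622575625244819e-05, 'rvec': array([ 2.15185957, -2.09334917,  0.20707742]), 'tvec': array([0.05783148, 0.55549303, 1.11103275])} 0.9958365885416667
```

View pics/side0.png

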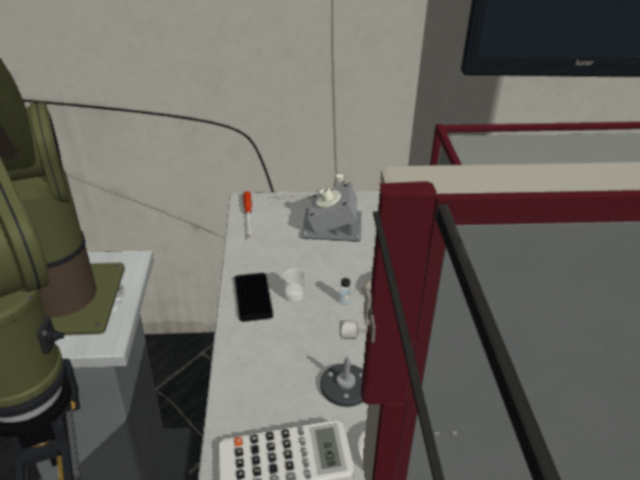

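View pics/top0.png

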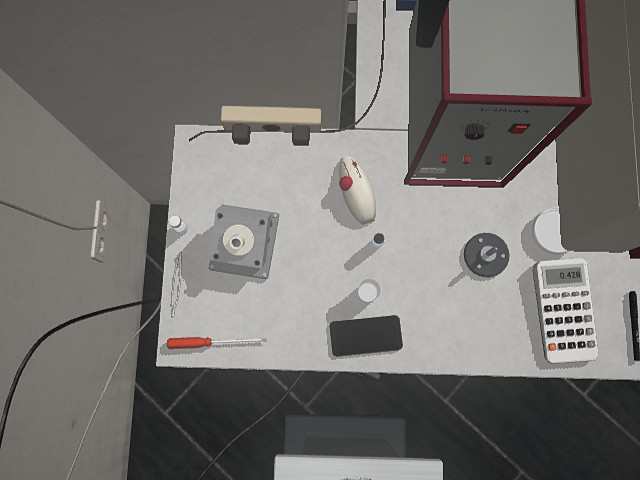

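The side view shows the bobbin at (328,196) on the mould, the beaker at (293,284), the dark vial at (345,290), and the stand at (345,383), partly hidden by the red instrument. The top view shows the bobbin at (238,241), the mould around (244,242), the stand at (487,255), the beaker at (368,291), the dark vial at (378,239), the white vial at (176,223) and the instrument behind the stand.

```bash
cat > h.py <<'E'
import numpy as np,cv2
from plant import *
from scipy.spatial.transform import Rotation as R
def cam(n):
    c=camera_params(n); Rm=cv2.Rodrigues(np.array(c['rvec']))[0]; return c,Rm,np.array(c['tvec'])
def rays(n,uv):
    c,Rm,t=cam(n); uv=np.atleast_2d(np.float64(uv))
    K=np.array([[c['fx'],0,c['cx']],[0,c['fy'],c['cy']],[0,0,1]])
    s=cv2.undistortPoints(uv[:,None],K,np.array([c['k1'],0,0,0,0.]))[:,0]
    return -Rm.T@t, np.c_[s,np.ones(len(s))]@Rm   # origin, dirs with cam z=1
def plane(n,uv,z):
    o,d=rays(n,uv); return o+d*((z-o[2])/d[:,2])[:,None]
def tri(a,b):
    o1,d1=rays("top",a);o2,d2=rays("side",b);d1=d1[0];d2=d2[0]
    s=np.linalg.lstsq(np.c_[d1,-d2],o2-o1,rcond=None)[0]
    p,q=o1+s[0]*d1,o2+s[1]*d2; return (p+q)/2,np.linalg.norm(p-q)
def cloud(n,d):
    v,u=np.mgrid[:480,:640]; o,r=rays(n,np.c_[u.ravel(),v.ravel()]); return (o+r*d.reshape(-1,1)).reshape(480,640,3)
E
python3 - <<'E'
from h import *
a={n:np.load(n+'0.npz') for n in('top','side')}
P={n:cloud(n,a[n]['d']) for n in a}
np.set_printoptions(precision=4,suppress=True)
for n,px in(('top',[(238,241),(215,205),(244,215),(225,240),(487,255),(487,240),(368,291),(378,239),(176,223),(470,170),(420,185),(500,185),(590,100),(450,98),(357,190),(300,300)]),('side',[(328,199),(320,220),(345,383),(345,366),(293,273),(345,282),(340,178),(300,250)])):
    for u,v in px: print(n,u,v,P[n][v,u])
T=a['top']['p'][190:300,180:300];S=a['side']['p'][165:250,290:370];U=a['top']['p'][205:305,420:560];V=a['side']['p'][340:410,300:370]
f=lambda i,w,h:cv2.resize(i[:,:,::-1],(w,h),interpolation=cv2.INTER_NEAREST)
cv2.imwrite('pics/c1.png',np.vstack([np.hstack([f(T,400,366-66),f(S,400,300)]),np.hstack([f(U,400,286),f(V,400,286)])]))
E
```

```text
top 238 241 [0.5514 0.2421 0.0538]
top 215 205 [ 0.6358  0.3015 -0.0019]
top 244 215 [0.5943 0.228  0.0918]
top 225 240 [0.5473 0.2627 0.0813]
top 487 255 [ 0.5425 -0.2468  0.0253]
top 487 240 [ 0.5754 -0.251   0.0126]
top 368 291 [ 0.4657 -0.0132  0.0158]
top 378 239 [ 0.5622 -0.0281  0.0575]
top 176 223 [0.5797 0.3599 0.0712]
top 470 170 [ 0.6987 -0.2027  0.0806]
top 420 185 [ 0.6865 -0.117   0.0112]
top 500 185 [ 0.6885 -0.2781  0.0203]
top 590 100 [ 0.6936 -0.2867  0.4186]
top 450 98 [ 0.6906 -0.0929  0.4191]
top 357 190 [0.6638 0.0132 0.0406]
top 300 300 [0.4458 0.1205 0.0005]
side 328 199 [0.5476 0.2249 0.0852]
side 320 220 [0.528  0.1915 0.0504]
side 345 383 [ 0.5452 -0.2587  0.0188]
side 345 366 [ 0.5445 -0.2515  0.0533]
side 293 273 [0.4623 0.0087 0.0464]
side 345 282 [ 0.5642 -0.0345  0.0558]
side 340 178 [0.5868 0.3539 0.0636]
side 300 250 [ 0.4811  0.1486 -0.0014]
```

View pics/c1.png

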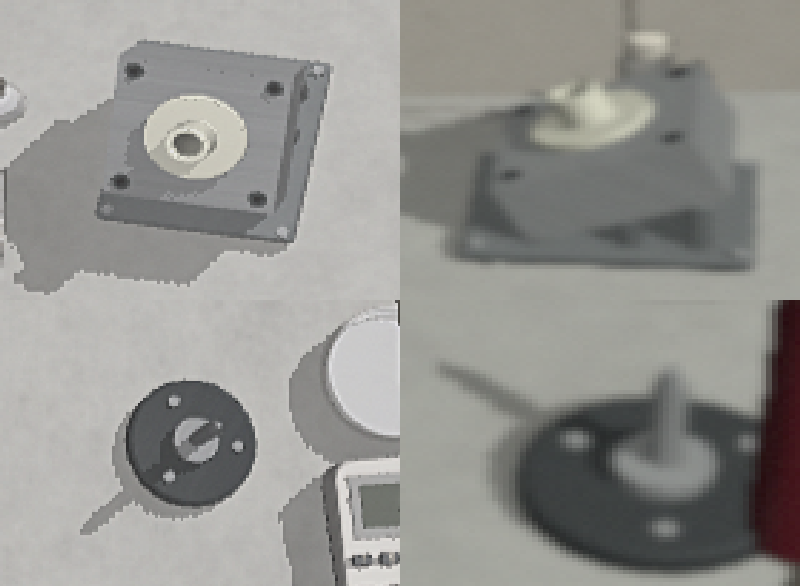

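The crops show the bobbin's flange and boss on the mould face, with the boss hole near top (236,242). The stand's dark disc, lighter collar and spindle tip (about (496,252) in top, (346,358) in side) are also clear.

Run:
```python
from h import *
from scipy.optimize import least_squares
np.set_printoptions(precision=4,suppress=True)
a={n:np.load(n+'0.npz') for n in('top','side')}
P={n:cloud(n,a[n]['d']) for n in a}
def fitc(p,r=None):
    f=lambda x:np.hypot(*(p-x[:2]).T)-(r or x[2]); x=least_squares(f,[*p.mean(0),.02],loss='soft_l1',f_scale=.001).x; return x
def edge(m): 
    c=max(cv2.findContours(m.astype(np.uint8),0,1)[0],key=cv2.contourArea); return c[:,0]
# stand
def box(n,u0,v0,u1,v1):
    m=np.zeros((480,640),bool);m[v0:v1,u0:u1]=1;return m
g=a['top']['p'].astype(int).max(2)
m=(g<110)&box('top',455,225,520,285)&(P['top'][...,2]>.004)
m=cv2.morphologyEx(m.astype(np.uint8),cv2.MORPH_CLOSE,np.ones((5,5)))
e=edge(m); q=plane('top',e,.012)
print('stand disc z',np.median(P['top'][m>0][:,2]),'circ',fitc(q[:,:2]))
zz=P['top'][...,2]; mm=box('top',455,225,520,285)&(zz>.028); print('spindle top pts',P['top'][mm][:,:2].mean(0) if mm.any() else 0, zz[mm].max() if mm.any() else 0)
mc=box('top',455,225,520,285)&(abs(zz-.02)<.003); e=edge(mc); print('collar',fitc(P['top'][mc][:,:2]),P['top'][mc].mean(0), mc.sum())
ms=box('side',300,340,372,410)&(P['side'][...,2]>.028);p=P['side'][ms]; print('spindle side front',p[:,:2].mean(0),p[:,2].max())
vv,uu=np.nonzero(ms); print('side spindle top px',uu[vv==vv.min()],vv.min(), 'cols', [(v,uu[vv==v].min(),uu[vv==v].max()) for v in range(vv.min(),vv.max(),3)])
vt,ut=np.nonzero(mm); print('top spindle px',list(zip(ut,vt,np.round(zz[mm],3)))[:60:3])
# mould & bobbin
rgb=a['top']['p'].astype(int); wm=(rgb[...,0]-rgb[...,2]>12)&box('top',205,205,275,275); wm=cv2.morphologyEx(wm.astype(np.uint8),cv2.MORPH_CLOSE,np.ones((5,5)))>0
e=edge(wm); el=cv2.fitEllipse(e); print('white ellipse',el,wm.sum())
fm=box('top',205,205,275,275)&(zz>.05)&~(cv2.dilate(wm.astype(np.uint8),np.ones((7,7)))>0)
F=P['top'][fm]
x=least_squares(lambda x:(F-F.mean(0))@x[:3]/np.linalg.norm(x[:3])-x[3],[-.4,0,.9,0],loss='soft_l1',f_scale=.001).x
n=x[:3]/np.linalg.norm(x[:3]); print('face n',n,'tilt',np.degrees(np.arccos(n[2])),'yaw of mould',np.degrees(np.arctan2(-n[1],-n[0])),fm.sum())
d0=n@(F.mean(0)+n*x[3]); W=P['top'][wm]; h=W@n-d0
print('height hist',np.histogram(h,bins=np.arange(-.03,.034,.002)))
# flange plane: edge rays at h=6mm
o,d=rays('top',e); E=o+d*((d0+.006-o@n)/(d@n))[:,None]
ex=np.cross([0,1,0],n);ex/=np.linalg.norm(ex);ey=np.cross(n,ex); c=fitc(np.c_[E@ex,E@ey]); C=c[0]*ex+c[1]*ey+n*(d0+.006); print('flange centre',C,'r',c[2])
b=W[(h>.024)&(h<.032)];cb=fitc(np.c_[b@ex,b@ey]);print('boss top',cb[0]*ex+cb[1]*ey+n*(d0+np.median(b@n-d0)),cb[2],len(b))
print('origin est from flange',C-.046*n,' mouth',C-.006*n,'grip boss',C+.011*n)
```

```text
stand disc z 0.01205321658637415 circ [ 0.5461 -0.2488  0.044 ]
spindle top pts [ 0.4978 -0.1758] 1.1958541716036786
collar [ 0.5469 -0.2499  0.0131] [ 0.5455 -0.2464  0.0196] 150
spindle side front [ 0.5291 -0.505 ] 0.850779994572223
side spindle top px [366 367 368 369 370 371] 340 cols [(340, np.int64(366), np.int64(371)), (343, np.int64(365), np.int64(371)), (346, np.int64(365), np.int64(371)), (349, np.int64(310), np.int64(371)), (352, np.int64(364), np.int64(371)), (355, np.int64(364), np.int64(371)), (358, np.int64(344), np.int64(371)), (361, np.int64(344), np.int64(371)), (364, np.int64(344), np.int64(371)), (367, np.int64(344), np.int64(371)), (370, np.int64(344), np.int64(371)), (373, np.int64(344), np.int64(371)), (376, np.int64(344), np.int64(371)), (379, np.int64(362), np.int64(371)), (382, np.int64(362), np.int64(371)), (385, np.int64(361), np.int64(371)), (388, np.int64(361), np.int64(371)), (391, np.int64(361), np.int64(371)), (394, np.int64(361), np.int64(371)), (397, np.int64(362), np.int64(371)), (400, np.int64(348), np.int64(371)), (403, np.int64(364), np.int64(37
[... 1287 characters left out ...]
eight hist (array([  0,   0,   0,   0,   0,   0,   0,   0,   0,   0,   0,   0,   1,
         0,   0,   6,  39, 149, 203, 110,  28,   7,   5,   2,   6,   8,
         9,  16,  36,  14,  18]), array([-0.03 , -0.028, -0.026, -0.024, -0.022, -0.02 , -0.018, -0.016,
       -0.014, -0.012, -0.01 , -0.008, -0.006, -0.004, -0.002,  0.   ,
        0.002,  0.004,  0.006,  0.008,  0.01 ,  0.012,  0.014,  0.016,
        0.018,  0.02 ,  0.022,  0.024,  0.026,  0.028,  0.03 ,  0.032]))
flange centre [0.5491 0.2382 0.0796] r 0.028235310721306087
boss top [0.5397 0.2394 0.0988] 0.011030036382601038 84
origin est from flange [0.5676 0.2358 0.0376]  mouth [0.5515 0.2379 0.0742] grip boss [0.5446 0.2388 0.0897]
```

```bash
cat >> h.py <<'E'
def go(pos,Rt):
    "shift and rotvec in tool axes from the present pose to TCP pose (pos, matrix Rt)"
    s=get_state(); R0=R.from_quat(s['eef_rot']); 
    print('shift',np.round(R0.inv().apply(np.array(pos)-s['tool_pos']),4),'rot',np.round((R0.inv()*R.from_matrix(Rt)).as_rotvec(),3))
def tool(z,yh):
    z=np.array(z)/np.linalg.norm(z);x=np.cross(yh,z);x/=np.linalg.norm(x);return np.c_[x,np.cross(z,x),z]
E
python3 - <<'E'
from h import *
np.set_printoptions(precision=4,suppress=True)
a=np.load('side0.npz');rgb=a['p'].astype(int)
# mould front plate edge (top view), plate top
q=plane('top',[(209.1,268.8),(267,278),(278.5,214.5)],.010);print('plate corners',q, 'yaw',np.degrees(np.arctan2(q[0,0]-q[1,0],q[0,1]-q[1,1])), np.linalg.norm(q[0]-q[1]),np.linalg.norm(q[2]-q[1]))
print('tip tri',tri((496,248.5),(345.5,358)))
m=np.zeros((480,640),np.uint8);m[180:212,312:345]=((rgb[...,0]-rgb[...,2]>12)&(rgb.max(2)>150))[180:212,312:345]
c=max(cv2.findContours(m,0,1)[0],key=cv2.contourArea);x,y,w,h=cv2.boundingRect(c);print('side bobbin bbox',x,y,w,h,cv2.contourArea(c))
# predicted side pixels of flange centre / rim
C=np.array([.5491,.2382,.0796]);cc,Rm,t=cam('side');K=np.array([[cc['fx'],0,cc['cx']],[0,cc['fy'],cc['cy']],[0,0,1]])
pr=lambda p:cv2.projectPoints(np.atleast_2d(p),cc['rvec'],cc['tvec'],K,np.array([cc['k1'],0,0,0,0.]))[0][:,0]
n=np.array([-.4039,.0527,.9133]);u=np.cross([0,1,0],n);u/=np.linalg.norm(u);v=np.cross(n,u);th=np.arange(0,6.28,.1)[:,None]
r=pr(C+.03*(np.cos(th)*u+np.sin(th)*v));print('pred flange px',r.min(0),r.max(0)); L=c[:,0]; print('meas L/R extremes',L[L[:,0].argmin()],L[L[:,0].argmax()],L[L[:,1].argmax()])
print('tri flange',tri((238.1,239.6),((x+x+w-1)/2,(L[L[:,0].argmin()][1]+L[L[:,0].argmax()][1])/2)))
print('pred spindle tip side',pr([.546,-.2488,.075]),'boss top',pr(C+.022*n))
# way points
Rg=tool(-n,[-.129,-.99,0])
Rd=tool([0,0,-1],[0,-1,0])
print('via1 (down)');go([.45,-.25,.26],Rd)
E
```

```text
plate corners [[0.5019 0.3029 0.01  ]
 [0.4867 0.187  0.01  ]
 [0.6167 0.1696 0.01  ]] yaw 7.478203275926398 0.11681821518110928 0.13113036603396327
tip tri (array([ 0.5458, -0.2512,  0.0728]), np.float64(0.0024877351682168272))
side bobbin bbox 317 187 23 20 222.0
pred flange px [316.2114 190.0632] [340.2466 205.9752]
meas L/R extremes [317 202] [339 197] [325 206]
tri flange (array([0.5494, 0.2389, 0.075 ]), np.float64(0.0011511491089887132))
pred spindle tip side [[346.2901 355.8936]] boss top [[324.4868 190.2833]]
via1 (down)
shift [ 0.3387 -0.2367 -0.0575] rot [-0.002  0.     0.346]
```

The manual's scale: shifts go in shares of 0.75 m and turns go in shares of 180 degrees. Converting my numbers, 0.339 m is 0.452, 0.31 m is 0.4133, 0.346 rad is 0.1101.

```bash
python3 -m handwheel '[{"finger_gap": 1, "sx": 0.0533, "sy": -0.04, "sz": -0.0093, "wz": 0.0127}, {"finger_gap": 1, "sx": 0.1067, "sy": -0.0733, "sz": -0.0187, "wz": 0.0255}, {"finger_gap": 1, "sx": 0.16, "sy": -0.1067, "sz": -0.028, "wz": 0.0382}, {"finger_gap": 1, "sx": 0.2133, "sy": -0.1467, "sz": -0.0373, "wz": 0.0509}, {"finger_gap": 1, "sx": 0.2667, "sy": -0.1867, "sz": -0.0467, "wz": 0.0637}, {"finger_gap": 1, "sx": 0.32, "sy": -0.224, "sz": -0.056, "wz": 0.078}, {"finger_gap": 1, "sx": 0.3733, "sy": -0.2613, "sz": -0.064, "wz": 0.0923}, {"finger_gap": 1, "sx": 0.4133, "sy": -0.2893, "sz": -0.0707, "wz": 0.1019}, {"finger_gap": 1, "sx": 0.452, "sy": -0.316, "sz": -0.0773, "wz": 0.1101}, {"finger_gap": 1, "sx": 0.452, "sy": -0.316, "sz": -0.0773, "wz": 0.1101}]'
python3 - <<'E'
from h import *
print(get_state()['q'])
t,y=np.radians(25),np.radians(-7.45)
n=np.array([-np.sin(t)*np.cos(y),-np.sin(t)*np.sin(y),np.cos(t)])
C=np.array([.5491,.2384,.079]); Rg=tool(-n,[np.sin(y),-np.cos(y),0]); print(n)
print('approach point');p=C+.10*n;print(p);go(p,Rg)
E
```

```text
clock: 1.1
tool_pos: [0.4544, -0.2444, 0.2614]
eef_rot: [1.0, 0.005, 0.002, -0.001]
contact_force: [0.4, 0.5, 0.2]
opening: 1.002
finger_force: 0.0
[ 0.46789609  0.4676259  -0.0938988   1.81845989  0.05115336  0.85603899
 -1.21091957]
[-0.41905068  0.05479708  0.90630779]
approach point
[0.50719493 0.24387971 0.16963078]
shift [ 0.057  -0.4875  0.0932] rot [-0.033  0.433  0.136]
```

To row units: -0.44 m is -0.5867, 0.01 m is 0.0133, -0.01 rad is -0.0032.

```bash
python3 -m handwheel '[{"finger_gap": 1, "sy": -0.06, "wy": 0.0127, "wz": 0.0032}, {"finger_gap": 1, "sy": -0.12, "wy": 0.0255, "wz": 0.0064}, {"finger_gap": 1, "sx": 0.0133, "sy": -0.18, "wy": 0.0382, "wz": 0.0127}, {"finger_gap": 1, "sx": 0.0133, "sy": -0.24, "wy": 0.0509, "wz": 0.0159}, {"finger_gap": 1, "sx": 0.0267, "sy": -0.3, "wx": -0.0032, "wy": 0.0637, "wz": 0.0191}, {"finger_gap": 1, "sx": 0.0267, "sy": -0.36, "wx": -0.0032, "wy": 0.0764, "wz": 0.0255}, {"finger_gap": 1, "sx": 0.04, "sy": -0.42, "wx": -0.0064, "wy": 0.0891, "wz": 0.0286}, {"finger_gap": 1, "sx": 0.0533, "sy": -0.48, "sz": 0.0133, "wx": -0.0064, "wy": 0.1019, "wz": 0.0318}, {"finger_gap": 1, "sx": 0.0533, "sy": -0.5333, "sz": 0.0267, "wx": -0.0095, "wy": 0.1146, "wz": 0.0382}, {"finger_gap": 1, "sx": 0.0667, "sy": -0.5867, "sz": 0.0533, "wx": -0.0095, "wy": 0.1273, "wz": 0.0414}]'
python3 - <<'E'
from h import *
print(get_state()['q'])
t,y=np.radians(25),np.radians(-7.45)
n=np.array([-np.sin(t)*np.cos(y),-np.sin(t)*np.sin(y),np.cos(t)])
C=np.array([.5491,.2384,.079]); Rg=tool(-n,[np.sin(y),-np.cos(y),0])
go(C+.07*n,Rg)
E
```

```text
clock: 2.1
tool_pos: [0.5011, 0.1901, 0.2219]
eef_rot: [0.977, -0.066, 0.2, 0.015]
contact_force: [1.4, -0.3, -1.2]
opening: 0.997
finger_force: 0.0
[-0.90573798  0.48038446  0.4024446   2.19086292  0.38906375  0.20810205
 -2.64794629]
shift [-0.0206 -0.0544  0.0774] rot [ 0.004  0.032 -0.004]
```

```bash
cat >> h.py <<'E'
t_,y_=np.radians(25),np.radians(-7.45)
n=np.array([-np.sin(t_)*np.cos(y_),-np.sin(t_)*np.sin(y_),np.cos(t_)])
C=np.array([.5491,.2384,.079]); Rg=tool(-n,[np.sin(y_),-np.cos(y_),0])@R.from_rotvec([0,0,-.8]).as_matrix()
E
python3 -m handwheel '[{"finger_gap": 1, "wz": -0.0414}, {"finger_gap": 1, "sy": -0.0267, "wz": -0.0828}, {"finger_gap": 1, "sx": -0.0133, "sy": -0.04, "sz": 0.0133, "wz": -0.1273}, {"finger_gap": 1, "sx": -0.0267, "sy": -0.0667, "sz": 0.0267, "wy": 0.0095, "wz": -0.1687}, {"finger_gap": 1, "sx": -0.0267, "sy": -0.072, "sz": 0.04, "wy": 0.0095, "wz": -0.2133}, {"finger_gap": 1, "sx": -0.0267, "sy": -0.072, "sz": 0.0533, "wy": 0.0095, "wz": -0.2546}, {"finger_gap": 1, "sx": -0.0267, "sy": -0.072, "sz": 0.0533, "wy": 0.0095, "wz": -0.2546}, {"finger_gap": 1, "sx": -0.0267, "sy": -0.072, "sz": 0.0533, "wy": 0.0095, "wz": -0.2546}]'
python3 - <<'E'
from h import *
print(get_state()['q'])
go(C+.05*n,Rg)
p,d=snapshot('top');q,_=snapshot('side'); cv2.imwrite('pics/g1.png',np.hstack([cv2.resize(p[120:340,140:340],(400,440)),cv2.resize(q[90:310,210:410],(400,440))])[:,:,::-1])
E
```

```text
clock: 2.9
tool_pos: [0.505, 0.2425, 0.1761]
eef_rot: [0.923, 0.32, 0.191, 0.092]
contact_force: [0.0, -0.6, 0.8]
opening: 1.001
finger_force: 0.0
[-0.98398493  0.60469154  0.39485787  2.18305908  0.76017233  0.1203954
 -2.33591844]
shift [ 0.0007 -0.0012  0.0567] rot [-0.01   0.002 -0.005]
```

View pics/g1.png

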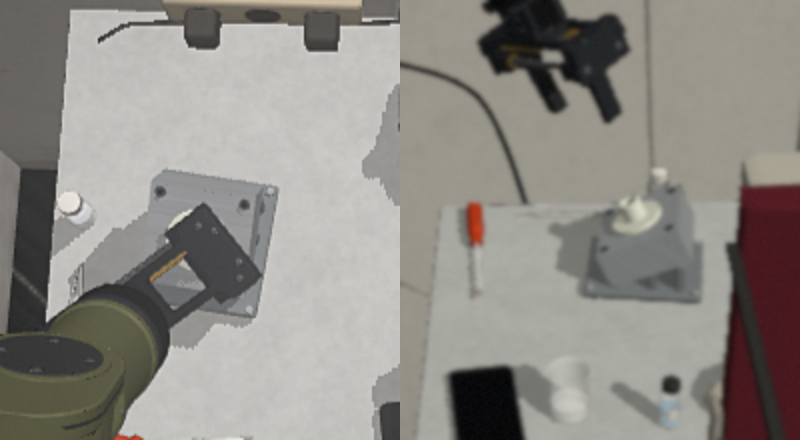

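The top view shows the gripper over the mould with the arm coming in from lower left. In the side view the fingertips are at about (290,144) and (315,149), above the boss; I'll check that against the kinematics.

```bash
cat >> h.py <<'E'
def proj(n_,p):
    c=camera_params(n_);K=np.array([[c['fx'],0,c['cx']],[0,c['fy'],c['cy']],[0,0,1]])
    return cv2.projectPoints(np.float64(np.atleast_2d(p)),c['rvec'],c['tvec'],K,np.array([c['k1'],0,0,0,0.]))[0][:,0]
E
python3 - <<'E'
from h import *
s=get_state();M=R.from_quat(s['eef_rot']).as_matrix();p=s['tool_pos']
print(p);print('tips',proj('side',[p,p+.05*M[:,1],p-.05*M[:,1]]),proj('top',[p,p+.05*M[:,1],p-.05*M[:,1]]));go(C+.03*n,Rg)
E
```

```text
[0.50509845 0.242995   0.17654076]
tips [[309.33806475 160.0396378 ]
 [323.0889921  162.70868267]
 [296.32997409 157.51099744]] [[226.25535953 253.70877052]
 [248.7248395  236.79125006]
 [204.1753112  270.33306303]]
shift [ 0.0001 -0.0008  0.0771] rot [-0.011  0.001 -0.004]
```

Run:
```python
from h import *
np.set_printoptions(precision=3,suppress=True)
q,d=snapshot('side');P=cloud('side',d);s=get_state();p=s['tool_pos'];M=R.from_quat(s['eef_rot']).as_matrix()
L=(P-p)@M
m=(np.abs(P-p).max(2)<.25)&(q.max(2)<90)&(P[...,2]>.12)
for v in range(130,170,3):
    u=np.nonzero(m[v])[0]
    if len(u): print(v,u.min(),u.max(),len(u),'tool coords',L[v,u[0]],L[v,u[-1]],'world',P[v,u[-1]])
print('max tool z of gripper',np.percentile(L[m][:,2],[50,95,99,100]),'y range',np.percentile(L[m][:,1],[0,5,50,95,100]))
```

```text
130 276 314 30 tool coords [-0.008 -0.061 -0.078] [ 0.008  0.061 -0.079] world [0.512 0.204 0.268]
133 278 315 24 tool coords [-0.009 -0.058 -0.071] [ 0.007  0.062 -0.072] world [0.514 0.203 0.262]
136 279 316 24 tool coords [-0.009 -0.06  -0.063] [ 0.007  0.06  -0.064] world [0.517 0.204 0.255]
139 281 317 22 tool coords [-0.011 -0.055 -0.057] [ 0.005  0.061 -0.058] world [0.519 0.202 0.249]
142 283 319 22 tool coords [-0.008 -0.058 -0.047] [ 0.009  0.057 -0.048] world [0.523 0.207 0.239]
145 285 319 15 tool coords [-0.01  -0.052 -0.041] [ 0.006  0.056 -0.042] world [0.523 0.205 0.233]
148 311 317 7 tool coords [-0.008  0.045 -0.043] [-0.003  0.059 -0.041] world [0.519 0.197 0.23 ]
max tool z of gripper [-0.143 -0.061 -0.044 -0.038] y range [-0.092 -0.06   0.023  0.091  0.099]
```

Run:
```python
from h import *
np.set_printoptions(precision=3,suppress=True)
s=get_state();p=s['tool_pos'];M=R.from_quat(s['eef_rot']).as_matrix()
for c in('side','top'):
    q,d=snapshot(c);L=(cloud(c,d)-p)@M
    m=(abs(L[...,0])<.03)&(abs(L[...,1])<.07)&(L[...,2]>-.08)&(L[...,2]<.04)
    v,u=np.nonzero(m);print(c,m.sum(),np.histogram(L[m][:,2],bins=np.arange(-.08,.05,.01)))
    k=L[m][:,2]>-.035
    for i in np.nonzero(k)[0][::6]: print(u[i],v[i],L[v[i],u[i]],q[v[i],u[i]])
print(s['clock'],camera_params('side')['tvec'])
```

```text
side 414 (array([104,  94,  98,  89,  29,   0,   0,   0,   0,   0,   0,   0]), array([-0.08, -0.07, -0.06, -0.05, -0.04, -0.03, -0.02, -0.01, -0.  ,
        0.01,  0.02,  0.03,  0.04]))
289 146 [-0.004 -0.048 -0.035] [116 113 105]
top 0 (array([0, 0, 0, 0, 0, 0, 0, 0, 0, 0, 0, 0]), array([-0.08, -0.07, -0.06, -0.05, -0.04, -0.03, -0.02, -0.01, -0.  ,
        0.01,  0.02,  0.03,  0.04]))
3.05 [-0.511  0.116  1.263]
```

Run:
```python
from h import *
np.set_printoptions(precision=3,suppress=True)
s=get_state();p=s['tool_pos'];M=R.from_quat(s['eef_rot']).as_matrix()
q,d=snapshot('side');L=(cloud('side',d)-p)@M
for z in np.arange(-.2,-.03,.01):
    m=(abs(L[...,0])<.06)&(abs(L[...,1])<.12)&(abs(L[...,2]-z)<.005);
    if m.any(): l=L[m];print(round(z,3),m.sum(),'x',l[:,0].min(),l[:,0].max(),'y',l[:,1].min(),l[:,1].max(),'inner',np.sort(abs(l[:,1]))[:3])
```

```text
-0.2 237 x -0.040388179312622514 0.03863931236059169 y -0.033529486544146885 0.03933932648690991 inner [0.    0.    0.001]
-0.19 137 x -0.03937743002345707 0.03212048485956047 y -0.03975412253812225 0.04164502344795384 inner [0.    0.001 0.001]
-0.18 117 x -0.03694463896806866 0.03311929021158754 y -0.04004003406624067 0.02223783271086286 inner [0.001 0.001 0.002]
-0.17 134 x -0.025541742892079857 0.02266668216435646 y -0.04146601681907225 0.020050587276480018 inner [0.001 0.001 0.001]
-0.16 140 x -0.024271153193699855 0.022548602450279905 y -0.04448882838611022 0.021466871625839722 inner [0. 0. 0.]
-0.15 162 x -0.03410130502876737 0.023624907175354305 y -0.06833414797986379 0.022247656697871668 inner [0.    0.    0.001]
-0.14 704 x -0.03811459913397043 0.03397655099009983 y -0.09736735385704129 0.09922336980659284 inner [0.    0.001 0.002]
-0.13 271 x -0.036808650796864545 0.034720309325116494 y -0.09210003944784699 0.0969327048681074 inner [0.001 0.001 0.002]
-0.12 307 x -0.03668403775595795 0.03372937824570257 y -0.09227335988170676 0.09241337331269371 inner [0.    0.001 0.001]
-0
[... 281 characters left out ...]
08829713204880813 y -0.06090795984213954 0.06430500647594424 inner [0.047 0.047 0.048]
-0.08 111 x -0.013058114891920856 0.010173452823257371 y -0.060275109786546294 0.06619927048354933 inner [0.04  0.04  0.041]
-0.07 94 x -0.012128001673593377 0.01161708194400615 y -0.05801560192503063 0.06500225349509937 inner [0.038 0.041 0.041]
-0.06 94 x -0.011539756109182543 0.011898870790713553 y -0.06295988285388628 0.06361313952280184 inner [0.042 0.042 0.043]
-0.05 91 x -0.011993298890039694 0.010542897252218382 y -0.058444964093626 0.06243980244311565 inner [0.039 0.04  0.041]
-0.04 76 x -0.012275915753109426 0.01020163703351624 y -0.05979775489376776 0.062248142606222946 inner [0.04  0.041 0.042]
```

The cloud shows the real fingertips about 37 mm short of the reported TCP, purely along tool z: the body starts at -0.101 and the fingers end at -0.037. I'll apply that offset.

```bash
cat >> h.py <<'E'
OFF=.037
def gor(pos,Rt): go(np.array(pos)+OFF*Rt[:,2],Rt)   # pos = true fingertip point
E
python3 -m handwheel '[{"finger_gap": 0.8, "sz": 0.04, "wx": -0.0032}, {"finger_gap": 0.8, "sz": 0.08, "wx": -0.0032}, {"finger_gap": 0.8, "sz": 0.12, "wx": -0.0032}, {"finger_gap": 0.8, "sy": -0.0013, "sz": 0.1467, "wx": -0.0032}, {"finger_gap": 0.8, "sy": -0.0013, "sz": 0.16, "wx": -0.0032}, {"finger_gap": 0.8, "sy": -0.0013, "sz": 0.1733, "wx": -0.0032}, {"finger_gap": 0.8, "sy": -0.0013, "sz": 0.1733, "wx": -0.0032}, {"finger_gap": 0.8, "sy": -0.0013, "sz": 0.1733, "wx": -0.0032}]'
python3 - <<'E'
from h import *
np.set_printoptions(precision=3,suppress=True)
gor(C+.003*n,Rg);s=get_state();print(s['q'])
M=R.from_quat(s['eef_rot']).as_matrix();p=s['tool_pos']-OFF*M[:,2]
q,d=snapshot('side');L=(cloud('side',d)-p)@M
m=(q.max(2)<90)&(abs(L[...,0])<.03)&(abs(L[...,1])<.07)&(L[...,2]>-.05)&(L[...,2]<.02);print('tip max z',np.sort(L[m][:,2])[-8:],L[m].min(0),L[m].max(0))
# boss points
b=(q[...,0].astype(int)-q[...,2]>12)&(q.max(2)>150)&(abs(L[...,0])<.05)&(abs(L[...,1])<.05)&(abs(L[...,2])<.04)
print('white pts tool frame',np.histogram(L[b][:,2],bins=np.arange(-.02,.03,.004)),L[b].mean(0))
cv2.imwrite('pics/g2.png',cv2.resize(q[130:250,270:400],(780,600),interpolation=cv2.INTER_CUBIC)[:,:,::-1])
E
```

```text
clock: 4.0
tool_pos: [0.57, 0.2505, 0.0752]
eef_rot: [0.926, 0.319, 0.172, 0.102]
contact_force: [-0.6, 0.4, 0.2]
opening: 0.8
finger_force: 0.0
shift [-0.021 -0.001  0.023] rot [-0.005  0.044 -0.   ]
[-0.875  0.847  0.358  2.039  1.084  0.043 -2.654]
tip max z [-0.001 -0.001  0.     0.001  0.001  0.001  0.002  0.002] [-0.014 -0.056 -0.05 ] [0.009 0.056 0.002]
white pts tool frame (array([  0,   0,   0,   0,   0,  10,  20,  16,  16,  14,  34, 119]), array([-0.02 , -0.016, -0.012, -0.008, -0.004,  0.   ,  0.004,  0.008,
        0.012,  0.016,  0.02 ,  0.024,  0.028])) [-0.025  0.008  0.021]
```

View pics/g2.png

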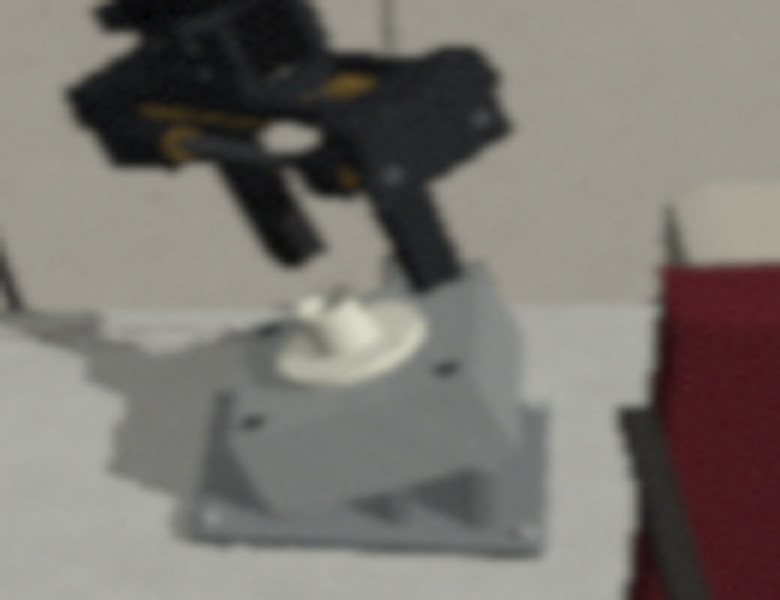

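The fingertips agree with the 37 mm offset. The pose fell short because joint 6 (0.043) and joint 7 (-2.654) are at their limits, so I'll back up and roll the tool further to get the wrist into a better branch.

To row units: -0.15 m is -0.2, -0.12 m is -0.16, -0.8 rad is -0.2546.

```bash
python3 -m handwheel '[{"finger_gap": 0.8, "sz": -0.04}, {"finger_gap": 0.8, "sz": -0.0933}, {"finger_gap": 0.8, "sz": -0.16, "wz": -0.0318}, {"finger_gap": 0.8, "sz": -0.2, "wz": -0.0764}, {"finger_gap": 0.8, "sz": -0.2, "wz": -0.121}, {"finger_gap": 0.8, "sz": -0.2, "wz": -0.1655}, {"finger_gap": 0.8, "sz": -0.2, "wz": -0.2101}, {"finger_gap": 0.8, "sz": -0.2, "wz": -0.2546}, {"finger_gap": 0.8, "sz": -0.2, "wz": -0.2546}]'
python3 - <<'E'
from h import *
print(np.round(get_state()['q'],2))
for a in(0,-.8,-1.6):print(a);gor(C+.13*n,Rg@R.from_rotvec([0,0,a]).as_matrix())
E
```

```text
clock: 4.95
tool_pos: [0.5123, 0.2619, 0.2133]
eef_rot: [0.729, 0.655, 0.119, 0.161]
contact_force: [0.0, -0.2, 0.2]
opening: 0.799
finger_force: 0.0
[-0.59  0.53 -0.26  2.03  0.96  0.58 -1.72]
0
shift [-0.0167 -0.0199  0.0466] rot [-0.022  0.039  0.8  ]
-0.8
shift [-0.0167 -0.0199  0.0466] rot [-0.035  0.027  0.   ]
-1.6
shift [-0.0167 -0.0199  0.0466] rot [-0.044  0.011 -0.8  ]
```

To row units: 0.047 m is 0.0627, 0.03 m is 0.04, -0.8 rad is -0.2546.

```bash
python3 -m handwheel '[{"finger_gap": 0.8, "sx": -0.0067, "sy": -0.008, "sz": 0.0133, "wz": -0.0446}, {"finger_gap": 0.8, "sx": -0.0133, "sy": -0.016, "sz": 0.04, "wx": -0.0064, "wz": -0.0891}, {"finger_gap": 0.8, "sx": -0.0227, "sy": -0.0267, "sz": 0.0627, "wx": -0.0127, "wy": 0.0032, "wz": -0.1337}, {"finger_gap": 0.8, "sx": -0.0227, "sy": -0.0267, "sz": 0.0627, "wx": -0.0127, "wy": 0.0032, "wz": -0.1783}, {"finger_gap": 0.8, "sx": -0.0227, "sy": -0.0267, "sz": 0.0627, "wx": -0.0127, "wy": 0.0032, "wz": -0.2228}, {"finger_gap": 0.8, "sx": -0.0227, "sy": -0.0267, "sz": 0.0627, "wx": -0.0127, "wy": 0.0032, "wz": -0.2546}, {"finger_gap": 0.8, "sx": -0.0227, "sy": -0.0267, "sz": 0.0627, "wx": -0.0127, "wy": 0.0032, "wz": -0.2546}]'
python3 - <<'E'
from h import *
print(np.round(get_state()['q'],2))
for a in(-.8,-1.6):print(a);gor(C+.03*n,Rg@R.from_rotvec([0,0,a]).as_matrix())
E
```

```text
clock: 5.65
tool_pos: [0.5103, 0.2434, 0.1627]
eef_rot: [0.414, 0.885, 0.064, 0.206]
contact_force: [0.9, -0.9, -0.7]
opening: 0.8
finger_force: 0.0
[-0.6   0.6  -0.21  2.16  1.37  0.46 -1.35]
-0.8
shift [-0.      0.0005  0.0994] rot [-0.004  0.002  0.797]
-1.6
shift [-0.      0.0005  0.0994] rot [-0.004  0.    -0.003]
```

Now the joints have plenty of room. Descending along the axis to 12 mm above the flange.

To row units: 0.115 m is 0.1533, 0.107 m is 0.1427.

```bash
python3 -m handwheel '[{"finger_gap": 0.8, "sz": 0.0333}, {"finger_gap": 0.8, "sz": 0.0667}, {"finger_gap": 0.8, "sz": 0.1}, {"finger_gap": 0.8, "sz": 0.1267}, {"finger_gap": 0.8, "sz": 0.1427}, {"finger_gap": 0.8, "sz": 0.1533}, {"finger_gap": 0.8, "sz": 0.1533}, {"finger_gap": 0.8, "sz": 0.1533}]'
python3 - <<'E'
from h import *
np.set_printoptions(precision=3,suppress=True)
Rg2=Rg@R.from_rotvec([0,0,-1.6]).as_matrix()
gor(C+.003*n,Rg2);s=get_state();print(s['q'])
M=R.from_quat(s['eef_rot']).as_matrix();p=s['tool_pos']-OFF*M[:,2]
for c in('side','top'):
    q,d=snapshot(c);L=(cloud(c,d)-p)@M;qi=q.astype(int)
    m=(q.max(2)<90)&(abs(L[...,0])<.03)&(abs(L[...,1])<.07)&(L[...,2]>-.05)&(L[...,2]<.02)
    if m.any(): print(c,'tip max z',np.sort(L[m][:,2])[-4:],L[m].min(0),L[m].max(0))
    b=(qi[...,0]-qi[...,2]>12)&(q.max(2)>150)&(abs(L[...,0])<.04)&(abs(L[...,1])<.04)&(abs(L[...,2])<.025)
    if b.any(): print('white',np.histogram(L[b][:,2],bins=np.arange(-.016,.026,.003)),np.median(L[b],0))
    if c=='side': cv2.imwrite('pics/g3.png',cv2.resize(q[130:250,270:400],(780,600),interpolation=cv2.INTER_CUBIC)[:,:,::-1])
E
```

```text
clock: 6.45
tool_pos: [0.5582, 0.2373, 0.0584]
eef_rot: [0.413, 0.885, 0.064, 0.205]
contact_force: [-0.0, 0.3, 0.7]
opening: 0.801
finger_force: 0.0
shift [-0.     0.     0.011] rot [-0.004 -0.    -0.001]
[-0.525  0.836 -0.218  2.118  1.826  0.479 -1.729]
side tip max z [0.019 0.019 0.02  0.02 ] [-0.019 -0.059 -0.05 ] [0.03  0.061 0.02 ]
white (array([ 0,  4, 20, 19, 11, 14, 12, 13, 10, 78, 80,  9,  0]), array([-0.016, -0.013, -0.01 , -0.007, -0.004, -0.001,  0.002,  0.005,
        0.008,  0.011,  0.014,  0.017,  0.02 ,  0.023])) [-0.01  -0.003  0.013]
top tip max z [-0.     0.001  0.003  0.005] [-0.012 -0.048 -0.048] [0.009 0.041 0.005]
white (array([  0,   4,  10,  11,   3,   6,   5,   7,  41, 139, 114,  13,   1]), array([-0.016, -0.013, -0.01 , -0.007, -0.004, -0.001,  0.002,  0.005,
        0.008,  0.011,  0.014,  0.017,  0.02 ,  0.023])) [-0.012  0.001  0.013]
```

View pics/g3.png

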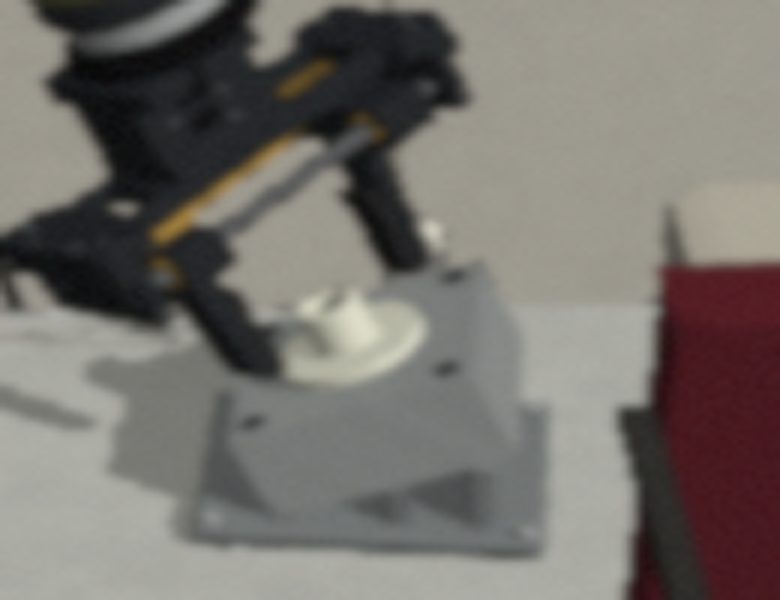

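The fingers straddle the boss (boss at crop (335,320), fingertips near (255,370) and (405,265)), with the flange 14 mm beyond the tips. Advancing 10 mm, then gripping.

The manual's scale: shifts go in shares of 0.75 m and turns go in shares of 180 degrees. Converting my numbers, 0.01 m is 0.0133, 0.005 m is 0.0067.

```bash
python3 -m handwheel '[{"finger_gap": 0.8, "sz": 0.0067}, {"finger_gap": 0.8, "sz": 0.0133}, {"finger_gap": 0.8, "sz": 0.0133}, {"finger_gap": 0.6, "sz": 0.0133}, {"finger_gap": 0.45, "sz": 0.0133}, {"finger_gap": 0.35, "sz": 0.0133}, {"finger_gap": 0.2, "sz": 0.0133}, {"finger_gap": 0.2, "sz": 0.0133}, {"finger_gap": 0.2, "sz": 0.0133}, {"finger_gap": 0.2, "sz": 0.0133}]' 25; python3 -m handwheel '[{"finger_gap": 0}, {"finger_gap": 0}, {"finger_gap": 0}]' 25
```

```text
clock: 7.55
tool_pos: [0.5623, 0.2366, 0.0489]
eef_rot: [0.413, 0.885, 0.063, 0.205]
contact_force: [-0.0, 0.5, 0.4]
opening: 0.28
finger_force: 24.8
clock: 7.85
tool_pos: [0.5624, 0.2366, 0.0489]
eef_rot: [0.413, 0.885, 0.063, 0.205]
contact_force: [-0.6, -0.6, -0.8]
opening: 0.281
finger_force: 24.8
```

To row units: -0.08 m is -0.1067, -0.065 m is -0.0867.

```bash
python3 -m handwheel '[{"finger_gap": 0, "sz": -0.0067}, {"finger_gap": 0, "sz": -0.0133}, {"finger_gap": 0, "sz": -0.024}, {"finger_gap": 0, "sz": -0.0347}, {"finger_gap": 0, "sz": -0.0453}, {"finger_gap": 0, "sz": -0.056}, {"finger_gap": 0, "sz": -0.0667}, {"finger_gap": 0, "sz": -0.0867}, {"finger_gap": 0, "sz": -0.1067}, {"finger_gap": 0, "sz": -0.1067}]'
python3 - <<'E'
from h import *
q,d=snapshot('side');cv2.imwrite('pics/l1.png',cv2.resize(q[110:250,250:400],(640,600))[:,:,::-1])
E
```

```text
clock: 8.85
tool_pos: [0.5289, 0.2421, 0.1232]
eef_rot: [0.412, 0.885, 0.065, 0.206]
contact_force: [0.2, -0.3, -0.4]
opening: 0.278
finger_force: 24.8
```

View pics/l1.png

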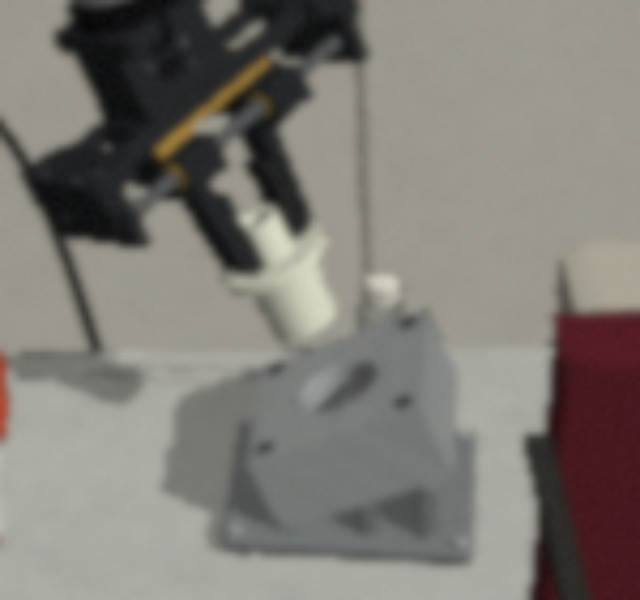

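The bobbin is fully out, held in line with the fingers at crop (290,270), and the mould hasn't shifted. Next: lift, upright it, and cross over.

```bash
cat >> h.py <<'E'
def upright(): # nearest tool-down orientation
    M=R.from_quat(get_state()['eef_rot']).as_matrix(); y=M[:,1].copy(); y[2]=0; return tool([0,0,-1],y)
E
python3 - <<'E'
from h import *
go([.50,.20,.21],upright());print(upright())
E
```

```text
shift [-0.0419 -0.0229 -0.0893] rot [ 0.285  0.328 -0.048]
[[-0.67950669  0.73366932  0.        ]
 [ 0.73366932  0.67950669  0.        ]
 [ 0.          0.         -1.        ]]
```

To row units: -0.09 m is -0.12, -0.06 m is -0.08, 0.328 rad is 0.1044.

```bash
python3 -m handwheel '[{"finger_gap": 0, "sx": -0.0133, "sz": -0.04}, {"finger_gap": 0, "sx": -0.0267, "sy": -0.0133, "sz": -0.08, "wx": 0.0191, "wy": 0.0223, "wz": -0.0032}, {"finger_gap": 0, "sx": -0.04, "sy": -0.0267, "sz": -0.12, "wx": 0.0382, "wy": 0.0446, "wz": -0.0064}, {"finger_gap": 0, "sx": -0.056, "sy": -0.0307, "sz": -0.12, "wx": 0.0573, "wy": 0.0668, "wz": -0.0095}, {"finger_gap": 0, "sx": -0.056, "sy": -0.0307, "sz": -0.12, "wx": 0.0764, "wy": 0.0891, "wz": -0.0127}, {"finger_gap": 0, "sx": -0.056, "sy": -0.0307, "sz": -0.12, "wx": 0.0907, "wy": 0.1044, "wz": -0.0153}, {"finger_gap": 0, "sx": -0.056, "sy": -0.0307, "sz": -0.12, "wx": 0.0907, "wy": 0.1044, "wz": -0.0153}]'
python3 - <<'E'
from h import *
print(np.round(get_state()['q'],2));go([.53,-.2,.21],upright())
E
```

```text
clock: 9.6
tool_pos: [0.5012, 0.1983, 0.2107]
eef_rot: [0.402, 0.916, -0.0, -0.002]
contact_force: [0.5, -0.2, -1.6]
opening: 0.28
finger_force: 24.8
[-0.09  0.62 -0.62  1.8   0.45  0.87 -0.17]
shift [-3.125e-01 -2.487e-01  2.000e-04] rot [-0.002 -0.004 -0.   ]
```

To row units: -0.313 m is -0.4173, -0.17 m is -0.2267.

```bash
python3 -m handwheel '[{"finger_gap": 0, "sx": -0.04, "sy": -0.032}, {"finger_gap": 0, "sx": -0.0867, "sy": -0.0693}, {"finger_gap": 0, "sx": -0.1333, "sy": -0.1067}, {"finger_gap": 0, "sx": -0.18, "sy": -0.144}, {"finger_gap": 0, "sx": -0.2267, "sy": -0.1813}, {"finger_gap": 0, "sx": -0.2733, "sy": -0.2187}, {"finger_gap": 0, "sx": -0.32, "sy": -0.256}, {"finger_gap": 0, "sx": -0.3667, "sy": -0.2933}, {"finger_gap": 0, "sx": -0.4, "sy": -0.32}, {"finger_gap": 0, "sx": -0.4173, "sy": -0.332}]'
python3 - <<'E'
from h import *
print(np.round(get_state()['q'],2));go([.5465,-.2495,.15],upright())
E
```

```text
clock: 10.6
tool_pos: [0.5283, -0.2043, 0.209]
eef_rot: [0.403, 0.915, -0.002, -0.001]
contact_force: [0.4, 0.2, -1.9]
opening: 0.277
finger_force: 24.8
[ 0.66  0.67 -0.64  1.72  0.49  0.92  0.55]
shift [-0.0456 -0.0167  0.0591] rot [-0.005 -0.    -0.   ]
```

To row units: 0.059 m is 0.0787, -0.046 m is -0.0613, -0.005 rad is -0.0016.

```bash
python3 -m handwheel '[{"finger_gap": 0, "sx": -0.02, "sy": -0.008, "sz": 0.0267}, {"finger_gap": 0, "sx": -0.04, "sy": -0.016, "sz": 0.0533}, {"finger_gap": 0, "sx": -0.0613, "sy": -0.0227, "sz": 0.0787, "wx": -0.0016}, {"finger_gap": 0, "sx": -0.0613, "sy": -0.0227, "sz": 0.0787, "wx": -0.0016}, {"finger_gap": 0, "sx": -0.0613, "sy": -0.0227, "sz": 0.0787, "wx": -0.0016}]'
cat > m.py <<'E'
from h import *
from scipy.optimize import least_squares
np.set_printoptions(precision=4,suppress=True)
s=get_state();print('tcp',s['tool_pos'],s['contact_force'])
q,d=snapshot('side');P=cloud('side',d);qi=q.astype(int)
w=(qi[...,0]-qi[...,2]>8)&(q.max(2)>110)&(abs(P[...,0]-.546)<.06)&(abs(P[...,1]+.25)<.06)&(P[...,2]>.02)
z=P[...,2];B=P[w];print('bobbin pts',w.sum(),'z',B[:,2].min(),B[:,2].max())
b0=np.percentile(B[:,2],1)
def cyl(p,r): return least_squares(lambda x:np.hypot(p[:,0]-x[0],p[:,1]-x[1])-r,[.546,-.25],loss='soft_l1',f_scale=.001).x
for lo,hi in((.003,.02),(.02,.036)): 
    k=(B[:,2]>b0+lo)&(B[:,2]<b0+hi); print('barrel',lo,k.sum(),cyl(B[k],.018+.05*(lo+hi)/2))
g=(np.hypot(P[...,0]-.546,P[...,1]+.25)<.02)&(z>.03)&(z<.062)&~w;print('spindle',g.sum(),cyl(P[g],.0055))
# silhouette check: mid columns per row
for name,m in(('bob',w),('spi',g)):
    v,u=np.nonzero(m); print(name,[(int(r),(u[v==r].min()+u[v==r].max())/2,int(np.ptp(u[v==r])+1)) for r in np.unique(v)[::4]])
zz=s['tool_pos'][2]; print('pred bottom z',zz-.013)
cv2.imwrite('pics/last.png',cv2.resize(q[280:420,270:400],(557,600))[:,:,::-1])
E
python3 m.py; cp pics/last.png pics/s1.png
```

```text
clock: 11.1
tool_pos: [0.5482, -0.2432, 0.1512]
eef_rot: [0.4, 0.917, 0.002, -0.0]
contact_force: [0.5, -0.3, -0.5]
opening: 0.277
finger_force: 24.8
tcp [ 0.5482 -0.2432  0.1512] [ 0.538  -0.2546 -0.4517]
bobbin pts 721 z 0.14918775717605326 0.6215718977064668
barrel 0.003 20 [ 0.5478 -0.2425]
barrel 0.02 343 [ 0.5435 -0.249 ]
spindle 82 [ 0.5477 -0.249 ]
bob [(30, np.float64(316.0), 1), (34, np.float64(321.0), 1), (38, np.float64(326.0), 1), (42, np.float64(330.0), 1), (46, np.float64(334.5), 2), (50, np.float64(340.0), 1), (54, np.float64(347.5), 2), (58, np.float64(353.0), 3), (62, np.float64(359.5), 2), (66, np.float64(365.5), 2), (70, np.float64(370.5), 2), (74, np.float64(377.0), 1), (78, np.float64(380.0), 1), (82, np.float64(383.0), 1), (87, np.float64(386.0), 1), (93, np.float64(389.0), 1), (97, np.float64(394.0), 1), (101, np.float64(397.0), 1), (105, np.float64(400.0), 1), (110, np.float64(403.0), 1), (115, np.float64(404.0), 1), (120, np.float64(405.0), 1), (124, np.float64(361.0), 89), (128, np.float64(404.0), 1), (132, np.float64(403.0), 1), (136, np.float64(401.0), 1), (140, np.float64(399.0), 1), (144, np.float64(396.0), 1), (148, np.float64(392.0), 1), (152, np.float64(388.0), 1), (156, np.float64(386.0), 1), (160, np.float64(386.0), 1), (164, np.float64(385.0), 1), (168, np.float64(383.0), 1), (271, np.float64(353.0), 1), (284, np.float64(346.0), 3), (288, np.float64(347.0), 1), (293, np.float64(354.5), 8), (297, np.float64(354.0), 9), (301, np.float64(356.5), 16), (305, np.float64(356.0), 15), (309, np.float64(347.5), 32), (313, np.float64(348.0), 29), (317, np.float64(350.0), 25), (321, np.float64(349.0), 23)]
spi [(361, np.float64(344.0), 1), (365, np.float64(347.0), 7), (369, np.float64(346.5), 6), (373, np.float64(346.5), 6)]
pred bottom z 0.13817450039677553
```

View pics/s1.png

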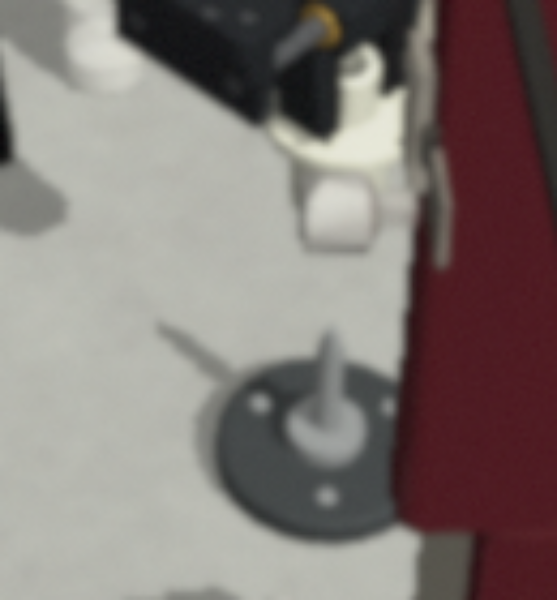

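Run:
```python
from h import *
np.set_printoptions(precision=4,suppress=True)
q,d=snapshot('side');P=cloud('side',d)
for u,v in((349,329),(345,325),(365,329),(378,330),(366,300),(372,320),(385,350)):print(u,v,P[v,u],q[v,u])
# flange top rim & boss
qi=q.astype(int);m=(qi[...,0]-qi[...,2]>12)&(q.max(2)>150)&(abs(P[...,0]-.548)<.05)&(abs(P[...,1]+.245)<.05)&(P[...,2]>.1)&(P[...,2]<.25)
B=P[m];print(np.histogram(B[:,2],bins=np.arange(.13,.215,.004)))
from scipy.optimize import least_squares
fit=lambda p,r:least_squares(lambda x:np.hypot(p[:,0]-x[0],p[:,1]-x[1])-r,[.546,-.25],loss='soft_l1',f_scale=.001).x
zb=get_state()['tool_pos'][2]-.013
k=(B[:,2]>zb+.05)&(B[:,2]<zb+.064);print('boss',k.sum(),fit(B[k],.013))
k=(B[:,2]>zb+.01)&(B[:,2]<zb+.038);print('barrel',k.sum(),fit(B[k],.0193))
v,u=np.nonzero(m);print('bbox',u.min(),u.max(),v.min(),v.max())
gor([0,0,0],upright()); go([.5465,-.2492,.125],upright())
```

```text
349 329 [ 0.5013 -0.5779  0.4614] [205 206 196]
345 325 [ 0.498  -0.574   0.4626] [216 216 206]
365 329 [ 0.5162 -0.5742  0.4572] [159 154 146]
378 330 [ 0.5327 -0.5515  0.433 ] [78 27 34]
366 300 [ 0.5205 -0.5427  0.4635] [95 91 84]
372 320 [ 0.5222 -0.572   0.466 ] [115 109 100]
385 350 [ 0.5416 -0.5513  0.4055] [78 29 35]
(array([  0,   0,   0,   0,   1,   0,   6,   8,   2,   7,   0,   0,  17,
       178, 100,  19,  19,  12,  20,  30,   1]), array([0.13 , 0.134, 0.138, 0.142, 0.146, 0.15 , 0.154, 0.158, 0.162,
       0.166, 0.17 , 0.174, 0.178, 0.182, 0.186, 0.19 , 0.194, 0.198,
       0.202, 0.206, 0.21 , 0.214]))
boss 59 [ 0.5466 -0.2423]
barrel 23 [ 0.5467 -0.2427]
bbox 333 364 290 324
shift [ 0.5518 -0.2375  0.1881] rot [ 0.004  0.001 -0.   ]
shift [-0.0029 -0.0063  0.0274] rot [ 0.004  0.001 -0.   ]
```

Run:
```python
from h import *
go([.5487,-.2497,.105],upright())
```

```text
shift [-0.0048 -0.0051  0.0474] rot [ 0.004  0.001 -0.   ]
```

To row units: 0.047 m is 0.0627, 0.03 m is 0.04, 0.004 rad is 0.0013.

```bash
python3 -m handwheel '[{"finger_gap": 0, "sx": -0.0067, "sy": -0.0067, "wx": 0.0013}, {"finger_gap": 0, "sx": -0.0067, "sy": -0.0067, "sz": 0.02, "wx": 0.0013}, {"finger_gap": 0, "sx": -0.0067, "sy": -0.0067, "sz": 0.04, "wx": 0.0013}, {"finger_gap": 0, "sx": -0.0067, "sy": -0.0067, "sz": 0.0627, "wx": 0.0013}, {"finger_gap": 0, "sx": -0.0067, "sy": -0.0067, "sz": 0.0627, "wx": 0.0013}, {"finger_gap": 0, "sx": -0.0067, "sy": -0.0067, "sz": 0.0627, "wx": 0.0013}]'
cat > m2.py <<'E'
from h import *
from scipy.optimize import least_squares
np.set_printoptions(precision=4,suppress=True)
q,d=snapshot('side');P=cloud('side',d);qi=q.astype(int);tp=get_state()['tool_pos'];print(tp)
m=(qi[...,0]-qi[...,2]>12)&(q.max(2)>150)&(abs(P[...,0]-.548)<.05)&(abs(P[...,1]+.245)<.05)&(P[...,2]>.02)&(P[...,2]<.25)
B=P[m]
fit=lambda p,r:least_squares(lambda x:np.hypot(p[:,0]-x[0],p[:,1]-x[1])-r,[.546,-.25],loss='soft_l1',f_scale=.001).x
zb=tp[2]-.013
for nme,lo,hi,r in(('boss',.05,.064,.013),('barrel lo',.002,.018,.0185),('barrel hi',.018,.036,.0193)):
    k=(B[:,2]>zb+lo)&(B[:,2]<zb+hi);print(nme,k.sum(),fit(B[k],r) if k.sum()>5 else '')
print('lowest',np.sort(B[:,2])[:12:3],'flange mode',np.histogram(B[:,2],bins=np.arange(zb+.03,zb+.056,.002)))
g=(np.hypot(P[...,0]-.546,P[...,1]+.25)<.012)&(P[...,2]>.03)&(P[...,2]<.062)&~m;print('spindle',g.sum(),fit(P[g],.0055) if g.sum()>5 else '')
cv2.imwrite('pics/last.png',cv2.resize(q[280:420,270:400],(557,600))[:,:,::-1])
E
python3 m2.py
```

```text
clock: 11.8
tool_pos: [0.5476, -0.2513, 0.1036]
eef_rot: [0.4, 0.916, -0.0, -0.001]
contact_force: [0.9, -0.4, -0.4]
opening: 0.28
finger_force: 24.8
[ 0.5482 -0.2515  0.1043]
boss 1 
barrel lo 91 [ 0.5474 -0.2496]
barrel hi 66 [ 0.5471 -0.2496]
lowest [0.0894 0.0936 0.0945 0.0955] flange mode (array([ 1,  0,  0,  1,  3, 11, 29, 93, 75,  7,  1,  0,  0]), array([0.1213, 0.1233, 0.1253, 0.1273, 0.1293, 0.1313, 0.1333, 0.1353,
       0.1373, 0.1393, 0.1413, 0.1433, 0.1453, 0.1473]))
spindle 85 [ 0.5477 -0.2491]
```

View pics/last.png

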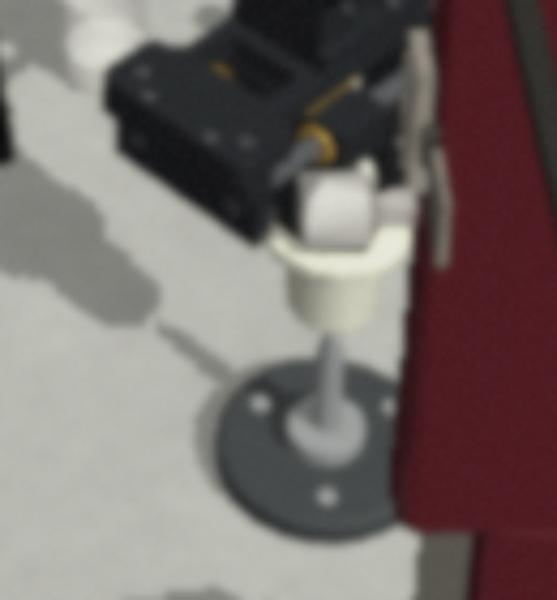

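The barrel is directly above the spindle, with the two fitted axes within 1 mm of each other. Lower end is at about 0.091. Lowering slowly.

To row units: 0.06 m is 0.08, 0.054 m is 0.072.

```bash
python3 -m handwheel '[{"finger_gap": 0, "sz": 0.008}, {"finger_gap": 0, "sz": 0.016}, {"finger_gap": 0, "sz": 0.024}, {"finger_gap": 0, "sz": 0.032}, {"finger_gap": 0, "sz": 0.04}, {"finger_gap": 0, "sz": 0.048}, {"finger_gap": 0, "sz": 0.056}, {"finger_gap": 0, "sz": 0.064}, {"finger_gap": 0, "sz": 0.072}, {"finger_gap": 0, "sz": 0.08}]'; python3 m2.py
```

```text
clock: 12.85
tool_pos: [0.5481, -0.2518, 0.0438]
eef_rot: [0.4, 0.916, -0.001, -0.0]
contact_force: [-0.6, -0.2, -0.2]
opening: 0.278
finger_force: 24.8
[ 0.5475 -0.2516  0.043 ]
boss 65 [ 0.5449 -0.253 ]
barrel lo 74 [ 0.5475 -0.2499]
barrel hi 70 [ 0.5474 -0.2501]
lowest [0.0315 0.0336 0.035  0.0357] flange mode (array([  5,   0,   0,   0,   0,   2,  10,  39, 140,  99,  21,   8]), array([0.06 , 0.062, 0.064, 0.066, 0.068, 0.07 , 0.072, 0.074, 0.076,
       0.078, 0.08 , 0.082, 0.084]))
spindle 0
```

No contact forces and about 10–11 mm to go; now in 2 mm steps, watching the force.

To row units: 0.008 m is 0.0107, 0.007 m is 0.0093.

```bash
python3 -m handwheel '[{"finger_gap": 0, "sz": 0.0027}, {"finger_gap": 0, "sz": 0.0053}, {"finger_gap": 0, "sz": 0.008}, {"finger_gap": 0, "sz": 0.0093}, {"finger_gap": 0, "sz": 0.0107}, {"finger_gap": 0, "sz": 0.0107}]'; python3 -m handwheel '[{"finger_gap": 0, "sz": 0.0013}, {"finger_gap": 0, "sz": 0.002}, {"finger_gap": 0, "sz": 0.002}]'
```

```text
clock: 13.5
tool_pos: [0.5481, -0.2518, 0.0363]
eef_rot: [0.4, 0.916, -0.001, -0.0]
contact_force: [-0.6, 0.7, -1.3]
opening: 0.276
finger_force: 24.8
clock: 13.8
tool_pos: [0.548, -0.2518, 0.0348]
eef_rot: [0.4, 0.916, -0.001, -0.0]
contact_force: [0.3, 0.5, -0.5]
opening: 0.277
finger_force: 24.8
```

To row units: 0.001 m is 0.0013, 0.0005 m is 0.0007.

```bash
python3 -m handwheel '[{"finger_gap": 0, "sz": 0.0007}, {"finger_gap": 0, "sz": 0.0013}, {"finger_gap": 0, "sz": 0.0013}]'
```

```text
clock: 14.1
tool_pos: [0.548, -0.2518, 0.0338]
eef_rot: [0.4, 0.916, -0.001, -0.0]
contact_force: [-0.0, -0.3, -1.3]
opening: 0.285
finger_force: 24.8
```

To row units: 0.001 m is 0.0013, 0.0005 m is 0.0007.

```bash
python3 -m handwheel '[{"finger_gap": 0, "sz": 0.0007}, {"finger_gap": 0, "sz": 0.0013}, {"finger_gap": 0, "sz": 0.0013}]'; python3 m2.py; python3 -m handwheel '[{"finger_gap": 0, "sz": 0.0007}, {"finger_gap": 0, "sz": 0.0013}, {"finger_gap": 0, "sz": 0.0013}]'
```

```text
clock: 14.4
tool_pos: [0.548, -0.2518, 0.0328]
eef_rot: [0.4, 0.916, -0.001, -0.0]
contact_force: [-0.8, -0.3, -0.2]
opening: 0.28
finger_force: 24.8
[ 0.5481 -0.2518  0.0328]
boss 50 [ 0.5466 -0.2511]
barrel lo 82 [ 0.5479 -0.2496]
barrel hi 55 [ 0.5481 -0.2496]
lowest [0.0219 0.0234 0.0248 0.0249] flange mode (array([  0,   0,   0,   0,   1,   4,  24,  71, 153,  54,  14,   8]), array([0.0498, 0.0518, 0.0538, 0.0558, 0.0578, 0.0598, 0.0618, 0.0638,
       0.0658, 0.0678, 0.0698, 0.0718, 0.0738]))
spindle 0 
clock: 14.75
tool_pos: [0.5482, -0.2519, 0.032]
eef_rot: [0.4, 0.916, -0.001, -0.0]
contact_force: [-0.2, 0.0, -0.4]
opening: 0.282
finger_force: 24.8
```

To row units: 0.001 m is 0.0013, 0.0005 m is 0.0007.

```bash
for i in 1; do :; done; python3 -m handwheel '[{"finger_gap": 0, "sz": 0.0007}, {"finger_gap": 0, "sz": 0.0013}, {"finger_gap": 0, "sz": 0.0013}]'
```

```text
clock: 15.05
tool_pos: [0.5485, -0.252, 0.0318]
eef_rot: [0.4, 0.916, -0.001, 0.0]
contact_force: [-1.1, 0.7, 7.1]
opening: 0.28
finger_force: 24.8
```

To row units: 0.001 m is 0.0013, 0.0005 m is 0.0007.

```bash
python3 -m handwheel '[{"finger_gap": 0, "sz": 0.0007}, {"finger_gap": 0, "sz": 0.0013}, {"finger_gap": 0, "sz": 0.0013}]'
```

```text
clock: 15.35
tool_pos: [0.5487, -0.2521, 0.0316]
eef_rot: [0.4, 0.916, -0.001, 0.001]
contact_force: [-3.5, 0.2, 13.0]
opening: 0.275
finger_force: 24.8
```

Seated: the upward force is rising. Relieving, releasing, and withdrawing straight up.

To row units: -0.0015 m is -0.002, -0.001 m is -0.0013.

```bash
python3 -m handwheel '[{"finger_gap": 0, "sz": -0.0013}, {"finger_gap": 0, "sz": -0.002}, {"finger_gap": 0.35, "sz": -0.002}, {"finger_gap": 0.4, "sz": -0.002}, {"finger_gap": 0.6, "sz": -0.002}, {"finger_gap": 0.6, "sz": -0.002}, {"finger_gap": 0.6, "sz": -0.002}]'; python3 -m handwheel '[{"finger_gap": 0.6, "sz": -0.0133}, {"finger_gap": 0.6, "sz": -0.0267}, {"finger_gap": 0.6, "sz": -0.0533}, {"finger_gap": 0.6, "sz": -0.0933}, {"finger_gap": 0.6, "sz": -0.1333}, {"finger_gap": 0.6, "sz": -0.1733}, {"finger_gap": 0.6, "sz": -0.2}, {"finger_gap": 0.6, "sz": -0.2}, {"finger_gap": 0.6, "sz": -0.2}]'
python3 - <<'E'
from h import *
from scipy.optimize import least_squares
q,d=snapshot('side');P=cloud('side',d);qi=q.astype(int)
m=(qi[...,0]-qi[...,2]>12)&(q.max(2)>150)&(abs(P[...,0]-.548)<.05)&(abs(P[...,1]+.25)<.05)&(P[...,2]>.01)&(P[...,2]<.12)
B=P[m];print('flange',np.histogram(B[:,2],bins=np.arange(.056,.1,.004)),'max',np.sort(B[:,2])[-5:])
for lo,hi,r in((.022,.04,.0186),(.04,.058,.0195),(.07,.085,.013)):
    k=(B[:,2]>lo)&(B[:,2]<hi);p=B[k];print(k.sum(),least_squares(lambda x:np.hypot(p[:,0]-x[0],p[:,1]-x[1])-r,[.546,-.25],loss='soft_l1',f_scale=.001).x)
cv2.imwrite('pics/end.png',cv2.resize(q[280:420,270:400],(557,600))[:,:,::-1])
E
```

```text
clock: 16.05
tool_pos: [0.548, -0.2518, 0.0312]
eef_rot: [0.4, 0.916, -0.001, -0.0]
contact_force: [-0.0, -0.6, 0.6]
opening: 0.598
finger_force: 0.0
clock: 16.95
tool_pos: [0.5481, -0.2518, 0.182]
eef_rot: [0.4, 0.916, -0.001, 0.0]
contact_force: [-0.0, -0.4, -0.3]
opening: 0.599
finger_force: 0.0
flange (array([  1,  64, 396,  71,  19,  28,  35,  59,  33,   0]), array([0.056, 0.06 , 0.064, 0.068, 0.072, 0.076, 0.08 , 0.084, 0.088,
       0.092, 0.096])) max [0.08983773 0.08987123 0.09001853 0.09021784 0.09075764]
86 [ 0.54740953 -0.25014089]
46 [ 0.54718429 -0.25009401]
106 [ 0.54762476 -0.25099962]
```

View pics/end.png

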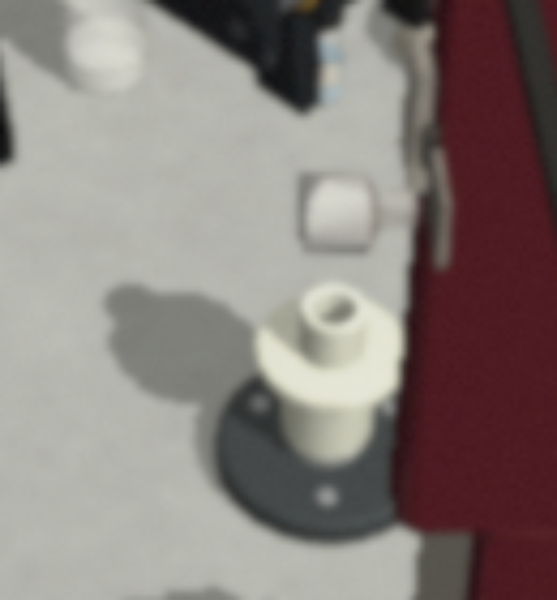

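The bobbin stands upright on the collar, boss up, with the flange at 0.066 and the top at about 0.089. It is released and the gripper is well clear above.

```bash
python3 -c "
from plant import *
print(finish_job())"
```

```text
the job is handed in; nothing more can be done
None
```

I drew the bobbin out of the mould, turned it upright and lowered it onto the stand's collar boss up, then released it and handed the job in at about 17 s; the hand-in gave no verdict.

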